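# Load the last vial, then hold the carousel's index plunger out

### The job

Stand the loose empty vial upright in the one empty cup of the filling carousel and let go of it. Then pull the carousel's black sprung index plunger up as far as it goes, so that its pin is clear of the hole in the dial, and finish while holding it there so that I can turn the dial: do not let go of it and do not turn the dial yourself. Leave the other vials in their cups and the other things on the bench where they are.

Things in the scene. Friction and masses are not known exactly. Their poses are not given: they have to be found in the camera images.
- carousel: hand-turned filling carousel, fixed to the bench: round aluminium base 264 mm across, dial 250 mm across with its top at z = 40 mm. Origin on the dial's axis at bench level. Six cups stand on the dial, centres 72 mm from the axis at 0, 60, 120, 180, 240, 300 deg from the carousel's +x; the plunger stands 113 mm along its +y. The empty cup is at 120, 180 or 240 deg
- nozzle (a point): tip of the fixed steel filling nozzle, z = 118 mm, over the cup at 0 deg: a 6 mm tube that rises to an arm at z = 166 mm, which runs 86 mm farther along the carousel's +x to a post of 12 mm diameter, 177 mm high
- bracket (a point): centre of the top of the plunger's bracket arm, z = 64 mm; the arm is 30 mm wide and reaches from 100 to 163 mm along the carousel's +y; a hexagonal sleeve 19 mm wide rises from it to z = 78 mm under the knob
- pocket: the empty cup of the carousel; origin at the centre of its floor (z = 40 mm), where the centre of the vial's underside belongs. All cups: inner diameter 32 mm, flaring to 39 mm at the mouth, outer 37 mm (44 mm at the mouth), 20 mm high (rim at z = 60 mm)
- vial: the loose vial, standing on the bench beside the carousel: open amber glass, empty, body 28 mm in diameter up to 42 mm, then a shoulder and a neck 22 mm in diameter up to its mouth at 58 mm; about 30 g. Origin at the centre of its underside, z up
- vial_a: one of the five vials already standing in cups of the carousel, same shape as the loose vial; origin at the centre of its underside
- vial_b: one of the five vials already standing in cups of the carousel, same shape as the loose vial; origin at the centre of its underside
- vial_c: one of the five vials already standing in cups of the carousel, same shape as the loose vial; origin at the centre of its underside
- vial_d: one of the five vials already standing in cups of the carousel, same shape as the loose vial; origin at the centre of its underside
- vial_e: one of the five vials already standing in cups of the carousel, same shape as the loose vial; origin at the centre of its underside
- knob (a point): centre of the gripping part of the index plunger's black knob; the knob is a mushroom 30 mm in diameter over 17 mm of height (from 9 mm below this point to 8 mm above it), its crown ends 12 mm above it, a 16 mm neck below. It is at z = 95 mm with the pin seated and rises with the plunger, which moves straight up
- plunger (a joint): height to which the plunger is pulled (m): 0 = pin seated 9 mm deep in the dial's index hole, 0.015 = fully up at its stop. The spring pulls it back down with about 7 N at the start and 14 N at the stop; it drops back when let go
- dial (a joint): angle of the dial (rad), 0 at the start; locked (about 0.02 rad of play) while the pin is in the hole, free to turn with light friction when it is out
- tipbox: bystander: white box of pink pipette tips, 122 x 84 mm, 62 mm high; origin at the centre of its underside
- rack: bystander: green tube rack, 90 x 140 mm, 28 mm high; origin at the centre of its underside
- reagent: bystander: reagent bottle with a blue cap, 68 mm in diameter, 135 mm high; origin at the centre of its underside
Mind the look-alikes: they are no part of the job. Leave any purple or yellow look-alike of the vial alone. What is shaped like the vial_d but red is not meant.

How it is judged:
On the way:
1. the loose vial stands upright on the floor of the empty cup and is released, with the plunger still seated (horizontal distance between vial and pocket below 0.006 m and z of vial in the frame of carousel between 0.036 and 0.044 m and angle between vial's own z axis and vertical below 0.12 rad and contact force between the fingers and vial below 0.05 N and value of joint plunger below 0.004 m), for 0.3 s.
At the end, for the whole second after the job is handed in: The vial stands upright on the floor of the cup that was empty (15 mm as the dial may shift, 0.12 rad); the fingers hold the plunger (over 4 N) more than 12.5 mm up; the dial is within 0.15 rad of its start; the other five vials stand within 20 mm of their starts, the bystanders within 30 mm (horizontal distance between vial and pocket below 0.015 m and z of vial in the frame of carousel between 0.036 and 0.044 m and angle between vial's own z axis and vertical below 0.12 rad and value of joint plunger above 0.0125 m and contact force between the fingers and plunger above 4 N and value of joint dial between -0.15 and 0.15 rad and distance of each of vial_a, vial_b, vial_c, vial_d, vial_e from where it was at the start of the episode below 0.02 m and angle between each of vial_a, vial_b, vial_c, vial_d, vial_e's own z axis and vertical below 0.2 rad and distance of each of tipbox, rack, reagent from where it was at the start of the episode below 0.03 m); the arm keeps its last pose, push and grip.
It fails at once if another vial is lifted out, tipped or moved by more than 20 mm (not (distance of each of vial_a, vial_b, vial_c, vial_d, vial_e from where it was at the start of the episode below 0.02 m and angle between each of vial_a, vial_b, vial_c, vial_d, vial_e's own z axis and vertical below 0.2 rad)).
It fails at once if the tip box, tube rack or reagent bottle is moved by more than 30 mm (not (distance of each of tipbox, rack, reagent from where it was at the start of the episode below 0.03 m)).
It fails at once if the dial is turned by more than 0.15 rad (value of joint dial above 0.15 rad or value of joint dial below -0.15 rad).
It also fails if it takes over 51 s, if anything falls off the work surface, if the arm or the gripper's body presses on something with over 40 N, if the wrist force passes 120 N, or if a joint passes its speed limit or range.

### The arm

A 7-joint arm with a two-finger parallel gripper is mounted at the origin on the work surface. World frame = base frame: x ahead of the robot, y to its left, z up, the work surface at z = 0. Lengths are in m, angles in rad, forces in N, time in s.
With the tool pointing down it reaches from about 0.4 to 0.85 m from the base axis. Payload 4.4 kg.
Tool frame: the origin (TCP) lies midway between the tips of the shut fingers; the grasp point (between the pads) lies 19 mm behind it (env.tcp_to_grasp is the z of the grasp point in the tool frame, in m); z points along the fingers, y is the line along which they close (so a half turn about z gives the same grasp; the last joint's range is limited). The gripper opens to 94 mm and grips with 3 to 60 N. Pads are 16 mm wide; open, the fingers measure 119 mm over their backs; the gripper's body (75 mm by 177 mm) begins 78 mm behind the grasp point.
Start: joints at [-1.321, 0.628, 0.038, 1.517, -0.027, 0.996, -0.02], TCP at [0.202, 0.618, 0.205] pointing down, gripper open.
Joint ranges: [-3.06, 3.06], [-0.37, 2.12], [-1.25, 1.32], [0.18, 2.47], [-1.1, 4.24], [0.23, 1.98], [-2.94, 2.94]. Speed limits (rad/s): [2.57, 2.57, 3.14, 3.14, 3.14, 3.14, 3.14].

### API

Orientations are given as a unit quaternion [x, y, z, w].
In Python, from bench import env gives the robot as it stands.
- The arm moves only by the shell command python3 -m creep 'ROWS' [FORCE]. ROWS is JSON, a list of rows, each a list of 5 numbers: the shift along the tool's x, y, z in m, then the turn about the tool's z in rad, then the opening in per cent of the stroke, from 0 (shut) to 100 (fully open). A call has 1 to 5 rows; each row is the pose to reach, as a shift and turn from the pose commanded when the call began, along the tool's axes at that moment; what a row does not reach only later rows make up. A row lasts 1/12 s, in which the tool goes at most 41.7 mm and 7.16 degrees, less where a joint would pass 70% of its speed; a pose out of reach is approached as far as the arm can. A call with a gripper value outside its range is refused whole. The fingers move at their own pace and stop on an object; FORCE is the grip in N (left out, the last holds). Time passes only in rows, so rows that repeat a pose let the fingers close. It gives the time, the measured TCP pose, the force, the opening and the grip force at its end, in the units of the state.
- env.get_state(): the state, without advancing time (a new reading comes with each control period).
- env.read_camera(name): name is "scene" or "top"; returns the picture (480x640x3 uint8, red, green, blue); there is no depth.
- env.camera_model(name): a dict with "fx", "fy", "cx", "cy" (pixels), "R" (3x3) and "t" (3): a world point X has camera coordinates R X + t. Camera axes: x right, y down, z forward; pixel columns grow to the right and rows downward; lengths in m; the calibration is good to about 2 mm. A picture is of the moment at which its call begins. camera_model takes no time and is no camera call.
- env.finish_job(): hands the job in; it is judged then, once.
The state is a dict: "t": time; "qpos": joint angles; "joint_vel": joint speeds; "joint_efforts": joint torques, N m; "ee_pos": TCP position; "tcp_rot": TCP orientation; "ft_force": force on the tool from outside, world axes, zero at the start; "moment": the same for the moment, N m; "finger_gap": finger opening in m; "finger_force": force on a finger pad.
Only numpy, scipy, OpenCV 4.12 (cv2) and the standard library are available. Lean on these libraries where they do the work, as an engineer would, in place of code of your own. Each camera call takes 0.05 s, during which the arm holds its last target. There are 200 camera calls.

## Working session

There is one attempt and no reset: what is moved stays moved. The work goes in short steps, Python scripts to look and compute and a shell command to move; the robot and the scene stay as the last step left them, time stands still between calls to the robot, and variables do not carry over. Pictures are saved under pics/ and viewed, at most 10 in all, crops included, and the job is handed in when it is done.

```bash
mkdir -p pics; python3 - <<'E'
from bench import env
import cv2,numpy as np
s=env.get_state()
print({k:np.round(v,3) for k,v in s.items()},env.tcp_to_grasp)
for n in("scene","top"):
    cv2.imwrite(f"pics/{n}0.png",env.read_camera(n)[:,:,::-1])
    m=env.camera_model(n);print(n,{k:np.round(v,3).tolist() for k,v in m.items()})
E
```

```text
{'t': np.float64(0.0), 'qpos': array([-1.321,  0.629,  0.038,  1.518, -0.027,  0.996, -0.02 ]), 'joint_vel': array([-0.   ,  0.001, -0.001, -0.002,  0.   ,  0.   ,  0.001]), 'joint_efforts': array([-0.0000e+00, -5.4973e+01,  1.1440e+00, -1.8663e+01, -5.2000e-02,
        2.4000e-02,  0.0000e+00]), 'ee_pos': array([0.202, 0.617, 0.205]), 'tcp_rot': array([ 0.157,  0.988, -0.001, -0.   ]), 'ft_force': array([-0.216,  0.201,  0.483]), 'moment': array([0.051, 0.016, 0.037]), 'finger_force': np.float64(0.0), 'finger_gap': np.float64(0.094)} -0.0188
scene {'fx': 574.06, 'fy': 574.06, 'cx': 321.742, 'cy': 238.687, 'R': [[0.821, 0.57, 0.015], [0.356, -0.491, -0.795], [-0.446, 0.658, -0.606]], 't': [-0.499, -0.124, 1.715]}
top {'fx': 457.766, 'fy': 457.766, 'cx': 322.748, 'cy': 235.651, 'R': [[0.01, -1.0, -0.001], [-0.99, -0.01, -0.14], [0.14, 0.002, -0.99]], 't': [0.02, 0.589, 1.009]}
```

View pics/scene0.png

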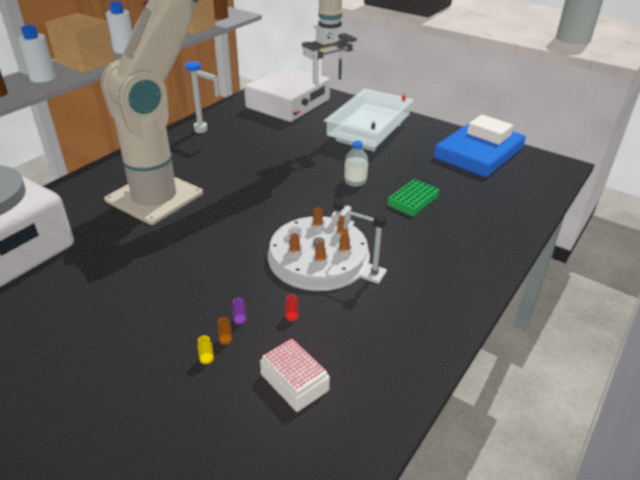

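View pics/top0.png

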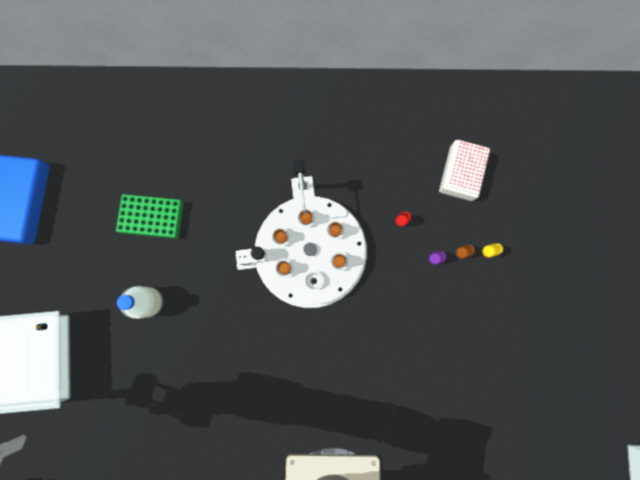

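The carousel sits at about (310,250) in the top view. Its knob is at (258,254), its nozzle post at (300,170) and the empty cup at (316,281). The loose amber vial is at (465,252), between the purple and yellow ones. I'll enlarge these areas.

```bash
cat > h.py <<'E'
from bench import env
import cv2,numpy as np
def ray(n,u,v):
    m=env.camera_model(n);R=np.array(m["R"]);t=np.array(m["t"])
    return -R.T@t, R.T@np.array([(u-m["cx"])/m["fx"],(v-m["cy"])/m["fy"],1])
def at(n,u,v,z):
    c,d=ray(n,u,v);return c+d*(z-c[2])/d[2]
def proj(n,X):
    m=env.camera_model(n);p=np.array(m["R"])@np.array(X)+m["t"];return np.round([m["fx"]*p[0]/p[2]+m["cx"],m["fy"]*p[1]/p[2]+m["cy"]],1)
def crop(n,x0,y0,w,h,k,f):
    cv2.imwrite(f,cv2.resize(env.read_camera(n)[y0:y0+h,x0:x0+w,::-1],None,fx=k,fy=k,interpolation=cv2.INTER_CUBIC))
E
python3 - <<'E'
from h import *
a=cv2.imread("pics/top0.png");b=cv2.imread("pics/scene0.png")
def c(i,x,y,w,h,k): return cv2.resize(i[y:y+h,x:x+w],None,fx=k,fy=k,interpolation=cv2.INTER_CUBIC)
cv2.imwrite("pics/c1.png",c(a,230,150,150,165,3.6)[:,:540])
t=c(a,390,195,130,80,6);s=c(b,190,280,130,90,6)
cv2.imwrite("pics/c1.png",c(a,230,155,160,160,3.75))
cv2.imwrite("pics/c2.png",cv2.resize(np.vstack([c(a,390,200,130,70,6),c(b,190,285,130,90,6)])[:, :],None,fx=.62,fy=.62))
E
```

```text
(no output)
```

View pics/c1.png

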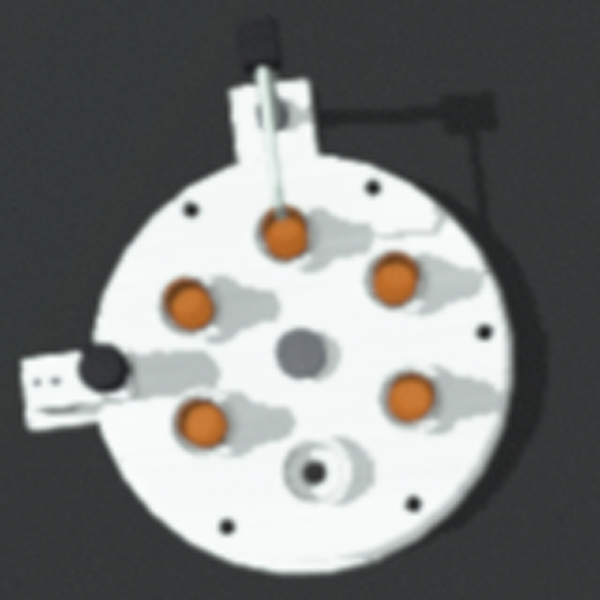

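View pics/c2.png

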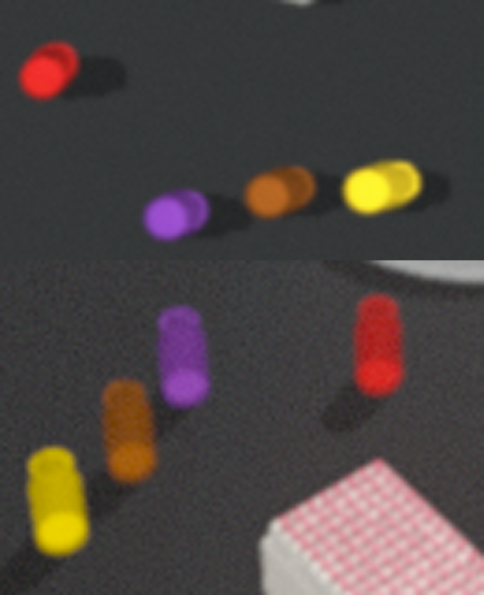

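The top view crop shows five index holes, the empty cup's floor mark at crop (314,472) and the knob at (104,368). The amber vial stands with its base at crop (267,196), about 30 mm from its neighbours.

```bash
python3 - <<'E'
from h import *
g=lambda x,y,z:at("top",230+x/3.75,155+y/3.75,z)
pts=np.array([g(x,y,.04)[:2] for x,y in[(191,209),(372,187),(484,331),(413,503),(227,525)]])
c=(pts[1]+pts[4]+pts[0]+pts[3])/4
print("centre",c,np.linalg.norm(pts-c,axis=1),np.degrees(np.arctan2(*(pts-c).T[::-1])))
p=g(314,472,.04)[:2];k=g(104,368,.107)[:2];print("cup",p,np.linalg.norm(p-c),np.degrees(np.arctan2(*(p-c)[::-1])))
print("knob",k,np.linalg.norm(k-c),np.degrees(np.arctan2(*(k-c)[::-1])))
d=lambda n,x,y,z:at(n,*((390+x/3.72,200+y/3.72)if n=="top" else(190+x/3.72,285+(y-260.4)/3.72)),z)
print("vial",d("top",267,196,.0),d("top",300,186,.058),d("scene",132,461,0),d("scene",124,391,.058))
print("purple",d("top",167,217,0),d("scene",186,386,0));print("yellow",d("top",368,190,0),d("scene",60,531,0))
E
```

```text
centre [0.5573564  0.05410734] [0.11285795 0.11273169 0.11297507 0.11318619 0.11245659] [  37.66513902  -22.26776653  -82.24128675 -142.3997246   157.62024152]
cup [0.4856806  0.04497657] 0.07225503764485033 -172.74020481555235
knob [0.54074139 0.1641332 ] 0.11127330149141329 98.58735366960683
vial [ 0.55757174 -0.30464721  0.        ] [ 0.55766403 -0.30720762  0.058     ] [ 5.57077633e-01 -3.00375366e-01  1.11022302e-16] [ 0.55695    -0.29968558  0.058     ]
purple [ 0.54347765 -0.24054591  0.        ] [ 0.54192643 -0.23479141  0.        ]
yellow [ 0.56207982 -0.36921244  0.        ] [ 0.56017376 -0.36443796  0.        ]
```

```bash
cat >> h.py <<'E'
from scipy.spatial.transform import Rotation as Ro
C=np.array([.5574,.0541]);Y=np.radians(7.64)
def car(x,y): return C+[x*np.cos(Y)-y*np.sin(Y),x*np.sin(Y)+y*np.cos(Y)]
def rel(xyz):
    s=env.get_state();R=Ro.from_quat(s["tcp_rot"]);M=R.as_matrix()
    turn=-np.arctan2(np.sin(Y-(a:=np.arctan2(M[1,1],M[0,1]))),np.cos(Y-a))
    print("t",round(s["t"],2),"ee",s["ee_pos"].round(4),"tool shift",(M.T@(np.array(xyz)-s["ee_pos"])).round(4),"turn",round(turn,3),"gap",s["finger_gap"].round(4),"F",s["ft_force"].round(1),s["finger_force"].round(1),"tilt",round(float(np.degrees(np.arccos(-M[2,2]))),2))
E
python3 -c "
from h import *
rel([.557,-.303,.15]);print(car(-.072,0),car(0,.113))"
python3 -m creep '[[0,0,0,0.12,50],[0,0,0,0.24,50],[0,0,0,0.36,50],[0,0,0,0.48,50],[0,0,0,0.6,50]]'
python3 -c "
from h import *
rel([.557,-.303,.15])"
```

```text
t: 0.52
ee_pos: [0.2017, 0.6175, 0.205]
tcp_rot: [0.445, 0.896, -0.001, 0.0]
ft_force: [0.2, 0.9, -0.1]
finger_gap: 0.064
finger_force: 0.0Traceback (most recent call last):
  File "<string>", line 3, in <module>
    rel([.557,-.303,.15]);print(car(-.072,0),car(0,.113))
    ~~~^^^^^^^^^^^^^^^^^^
  File "h.py", line 18, in rel
    print("t",round(s["t"],2),"ee",s["ee_pos"].round(4),"tool shift",(M.T@(np.array(xyz)-s["ee_pos"])).round(4),"turn",round(turn,3),"gap",s["finger_gap"].round(4),"F",s["ft_force"].round(1),s["finger_force"].round(1),"tilt",round(float(np.degrees(np.arccos(-M[2,2]))),2))
                                                                                                                                           ^^^^^^^^^^^^^^^^^^^^^
AttributeError: 'float' object has no attribute 'round'
Traceback (most recent call last):
  File "h.py", line 18, in rel
    print("t",round(s["t"],2),"ee",s["ee_pos"].round(4),"tool shift",(M.T@(np.array(xyz)-s["ee_pos"])).round(4),"turn",round(turn,3),"gap",s["finger_gap"].round(4),"F",s["ft_force"].round(1),s["finger_force"].round(1),"tilt",round(float(np.degrees(np.arccos(-M[2,2]))),2))
                                                                                                                                           ^^^^^^^^^^^^^^^^^^^^^
AttributeError: 'float' object has no attribute 'round'
```

```bash
sed -i 's/s\["finger_gap"\].round(4)/round(float(s["finger_gap"]),4)/; s/s\["finger_force"\].round(1)/round(float(s["finger_force"]),1)/; s/s\["ee_pos"\].round(4)/np.round(s["ee_pos"],4)/; s/s\["ft_force"\].round(1)/np.round(s["ft_force"],1)/' h.py
python3 -m creep '[[0,0,0,0.12,50],[0,0,0,0.24,50],[0,0,0,0.36,50],[0,0,0,0.48,50],[0,0,0,0.525,50]]'
python3 -c "
from h import *
rel([.557,-.303,.15]);print(car(-.072,0),car(0,.113))"
```

```text
t: 0.93
ee_pos: [0.2016, 0.6176, 0.2049]
tcp_rot: [0.662, 0.75, -0.0, 0.0]
ft_force: [0.4, 0.1, 0.2]
finger_gap: 0.0471
finger_force: 0.0
t 0.93 ee [0.2016 0.6176 0.2049] tool shift [-0.9576  0.2381  0.0559] turn -0.009 gap 0.0471 F [0.4 0.1 0.2] 0.0 tilt 0.07
[0.48603915 0.04452772] [0.54237684 0.1660969 ]
```

```bash
python3 -m creep '[[-0.038,0.010,0,0,50],[-0.076,0.02,0,0,50],[-0.114,0.03,0,0,50],[-0.152,0.04,0,0,50],[-0.19,0.05,0,0,50]]'
python3 -m creep '[[-0.038,0.010,0,0,50],[-0.076,0.02,0,0,50],[-0.114,0.03,0,0,50],[-0.152,0.04,0,0,50],[-0.19,0.05,0,0,50]]'
python3 -m creep '[[-0.038,0.010,0,0,50],[-0.076,0.02,0,0,50],[-0.114,0.03,0,0,50],[-0.152,0.04,0,0,50],[-0.19,0.05,0,0,50]]'
python3 -c "
from h import *
rel([.557,-.303,.15])"
```

```text
t: 1.35
ee_pos: [0.2762, 0.434, 0.2052]
tcp_rot: [0.659, 0.752, -0.0, 0.0]
ft_force: [1.4, -0.7, 0.5]
finger_gap: 0.0468
finger_force: 0.0
t: 1.77
ee_pos: [0.3504, 0.2522, 0.2054]
tcp_rot: [0.66, 0.752, -0.0, -0.0]
ft_force: [0.6, 0.7, -0.8]
finger_gap: 0.047
finger_force: 0.0
t: 2.18
ee_pos: [0.4246, 0.0704, 0.2054]
tcp_rot: [0.66, 0.752, 0.0, -0.0]
ft_force: [1.1, 0.2, -0.1]
finger_gap: 0.0471
finger_force: 0.0
t 2.18 ee [0.4246 0.0704 0.2054] tool shift [-0.3874  0.0828  0.0553] turn -0.003 gap 0.0471 F [ 1.1  0.2 -0.1] 0.0 tilt 0.02
```

```bash
python3 -m creep '[[-0.039,0.008,0,0,50],[-0.078,0.016,0,0,50],[-0.117,0.024,0,0,50],[-0.156,0.033,0,0,50],[-0.195,0.042,0,0,50]]'
python3 -m creep '[[-0.038,0.008,0.01,0,50],[-0.076,0.016,0.02,0,50],[-0.114,0.024,0.04,0,50],[-0.152,0.032,0.06,0,50],[-0.192,0.041,0.08,0,50]]'
python3 -m creep '[[0,0,0,0,50],[0,0,0,0,50]]'
python3 - <<'E'
from h import *
rel([.557,-.303,.11])
b=env.read_camera("scene")[:,:,::-1];a=env.read_camera("top")[:,:,::-1]
c=lambda i,x,y,w,h,k:cv2.resize(i[y:y+h,x:x+w],None,fx=k,fy=k,interpolation=cv2.INTER_CUBIC)
cv2.imwrite("pics/d1.png",np.hstack([c(b,175,255,90,120,4.4),c(a,410,190,90,120,4.4)]))
E
```

```text
t: 2.6
ee_pos: [0.4914, -0.1176, 0.2053]
tcp_rot: [0.66, 0.752, -0.0, -0.0]
ft_force: [1.2, -0.0, 0.1]
finger_gap: 0.0474
finger_force: 0.0
t: 3.02
ee_pos: [0.5545, -0.2956, 0.1276]
tcp_rot: [0.66, 0.752, 0.0, -0.001]
ft_force: [1.5, 0.8, -0.2]
finger_gap: 0.0471
finger_force: 0.0
t: 3.18
ee_pos: [0.5528, -0.2961, 0.1268]
tcp_rot: [0.661, 0.75, -0.001, -0.001]
ft_force: [0.3, -0.2, -0.4]
finger_gap: 0.0471
finger_force: 0.0
t 3.18 ee [ 0.5528 -0.2961  0.1268] tool shift [-0.0074  0.0033  0.0168] turn -0.007 gap 0.0471 F [ 0.3 -0.2 -0.4] 0.0 tilt 0.21
```

View pics/d1.png

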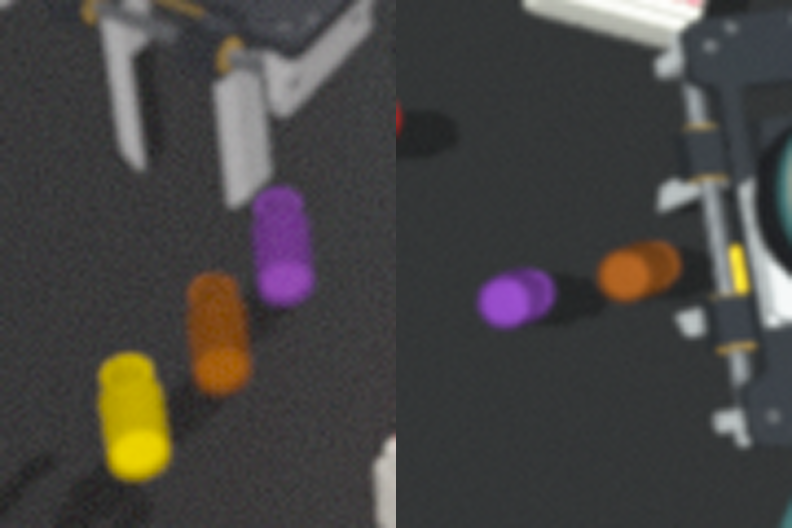

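The fingers straddle the amber vial's row. It stands clear of purple and yellow, with its base at scene crop (222,372) and top crop (626,275). I'll check the visible fingertips against the TCP for bias.

```bash
python3 - <<'E'
from h import *
e=env.get_state()["ee_pos"]
print(proj("top",e),"seen 472,250",proj("scene",e),"seen 218,298")
print("vial",at("top",410+(626-396)/4.4,190+275/4.4,0),at("scene",175+221/4.4,255+370/4.4,0))
print(proj("top",[.557,-.303,0]),proj("scene",[.557,-.303,0]))
E
```

```text
[474.6 247.9] seen 472,250 [221.6 293.6] seen 218,298
vial [ 0.55803271 -0.30584445  0.        ] [ 0.55695255 -0.30107089  0.        ]
[461.1 252.9] [224.6 339.6]
```

```bash
python3 -m creep '[[-0.008,0.003,0,-0.005,50],[-0.008,0.003,0.02,-0.005,50],[-0.008,0.003,0.04,-0.005,50],[-0.008,0.003,0.04,-0.005,50]]'
python3 -c "
from h import *
rel([.557,-.3035,.024])"
```

```text
t: 3.62
ee_pos: [0.5574, -0.299, 0.0869]
tcp_rot: [0.657, 0.754, -0.0, -0.002]
ft_force: [-0.6, 0.7, -0.2]
finger_gap: 0.0473
finger_force: 0.0
t 3.62 ee [ 0.5574 -0.299   0.0869] tool shift [-0.0046 -0.0008  0.0629] turn 0.004 gap 0.0473 F [-0.6  0.7 -0.2] 0.0 tilt 0.26
```

```bash
python3 -m creep '[[-0.005,0,0.0,0,50],[-0.005,0,0.02,0,50],[-0.005,0,0.04,0,50],[-0.005,0,0.062,0,50],[-0.005,0,0.062,0,50]]'
python3 -c "
from h import *
rel([.557,-.3035,.024])"
```

```text
t: 4.03
ee_pos: [0.558, -0.3054, 0.0252]
tcp_rot: [0.657, 0.753, -0.0, -0.002]
ft_force: [-1.2, 0.8, -1.1]
finger_gap: 0.0468
finger_force: 0.0
t 4.03 ee [ 0.558  -0.3054  0.0252] tool shift [ 0.002  -0.0008  0.0012] turn 0.003 gap 0.0468 F [-1.2  0.8 -1.1] 0.0 tilt 0.22
```

Positioned, so I'll close gently.

```bash
python3 -m creep '[[0.001,0,0,0,0],[0.001,0,0,0,0],[0.001,0,0,0,0],[0.001,0,0,0,0],[0.001,0,0,0,0]]' 12
python3 -m creep '[[0,0,0,0,0],[0,0,0,0,0],[0,0,0,0,0]]'
python3 -c "
from h import *
rel([.557,-.3035,.024])"
```

```text
t: 4.45
ee_pos: [0.5603, -0.3063, 0.0289]
tcp_rot: [0.658, 0.753, 0.0, 0.002]
ft_force: [-0.0, 0.1, 6.7]
finger_gap: 0.0276
finger_force: 12.0
t: 4.7
ee_pos: [0.5603, -0.3064, 0.0289]
tcp_rot: [0.658, 0.753, 0.0, 0.002]
ft_force: [-0.7, 1.4, 6.7]
finger_gap: 0.0275
finger_force: 12.0
t 4.7 ee [ 0.5603 -0.3064  0.0289] tool shift [ 0.0033 -0.0029  0.0048] turn 0.002 gap 0.0275 F [-0.7  1.4  6.7] 12.0 tilt 0.18
```

```bash
python3 -m creep '[[0,0,-0.02,0,0],[0,0,-0.05,0,0],[0,0,-0.08,0,0],[0,0,-0.11,0,0],[0,0,-0.135,0,0]]'
python3 -m creep '[[0,0,0,0,0],[0,0,0,0,0]]'
python3 -c "
from h import *
rel([*car(-.072,0),.16])"
```

```text
t: 5.12
ee_pos: [0.5594, -0.306, 0.1647]
tcp_rot: [0.658, 0.753, 0.0, 0.001]
ft_force: [0.8, -0.4, 0.1]
finger_gap: 0.0272
finger_force: 12.0
t: 5.28
ee_pos: [0.5599, -0.3062, 0.1639]
tcp_rot: [0.658, 0.753, 0.001, 0.002]
ft_force: [-0.2, -0.1, -0.7]
finger_gap: 0.0278
finger_force: 12.0
t 5.28 ee [ 0.5599 -0.3062  0.1639] tool shift [ 0.3574 -0.026   0.0031] turn 0.002 gap 0.0278 F [-0.2 -0.1 -0.7] 12.0 tilt 0.21
```

```bash
python3 -m creep '[[0.03,-0.002,0,0,0],[0.068,-0.005,0,0,0],[0.106,-0.008,0,0,0],[0.144,-0.011,0,0,0],[0.18,-0.013,0,0,0]]'
python3 -m creep '[[0.038,-0.003,0,0,0],[0.076,-0.006,0,0,0],[0.114,-0.009,0,0,0],[0.15,-0.011,0,0,0],[0.174,-0.013,0,0,0]]'
python3 -m creep '[[0,0,0,0,0],[0,0,0,0,0]]'
python3 - <<'E'
from h import *
rel([*car(-.072,0),.16])
b=env.read_camera("scene")[:,:,::-1];a=env.read_camera("top")[:,:,::-1]
c=lambda i,x,y,w,h,k:cv2.resize(i[y:y+h,x:x+w],None,fx=k,fy=k,interpolation=cv2.INTER_CUBIC)
cv2.imwrite("pics/e1.png",np.hstack([c(b,240,160,140,140,2.8*1.02),c(a,240,200,140,140,2.8*1.02)]))
E
```

```text
t: 5.7
ee_pos: [0.5198, -0.1267, 0.1605]
tcp_rot: [0.658, 0.753, -0.001, -0.002]
ft_force: [-0.4, 0.2, 0.2]
finger_gap: 0.0276
finger_force: 12.0
t: 6.12
ee_pos: [0.4832, 0.0456, 0.1606]
tcp_rot: [0.656, 0.754, -0.001, -0.002]
ft_force: [0.1, -0.0, -0.1]
finger_gap: 0.0275
finger_force: 12.0
t: 6.28
ee_pos: [0.4843, 0.0432, 0.1609]
tcp_rot: [0.656, 0.754, -0.001, -0.001]
ft_force: [0.3, -0.5, 1.0]
finger_gap: 0.0273
finger_force: 12.0
t 6.28 ee [0.4843 0.0432 0.1609] tool shift [0.0011 0.0019 0.0009] turn 0.005 gap 0.0273 F [ 0.3 -0.5  1. ] 12.0 tilt 0.15
```

View pics/e1.png

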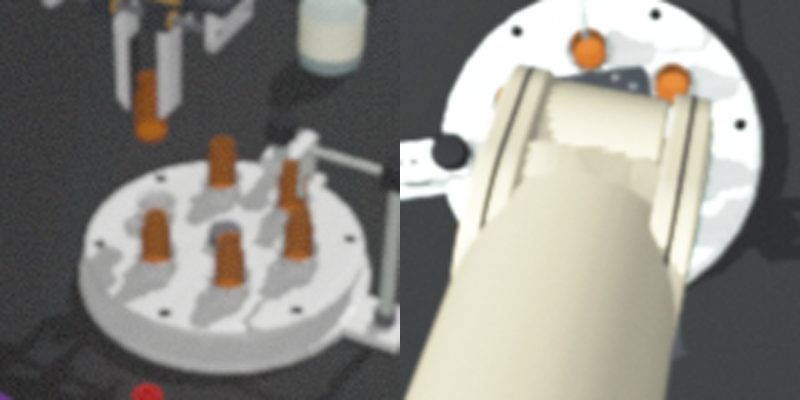

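The vial hangs upright below the fingertips, with its base at scene crop (151,130). The empty cup is below it, behind the front vial at about (155,197).

```bash
python3 - <<'E'
from h import *
k=2.856
print("held base",at("scene",240+151/k,160+130/k,.132), "ee",env.get_state()["ee_pos"])
p=car(-.072,0);print("cup rim expected crop",(proj("scene",[*p,.06])-[240,160])*k)
q=car(-.036,-.0624);print("vial 240deg base expected",(proj("scene",[*q,.04])-[240,160])*k, "seen 156,254")
q=car(.036,-.0624);print("vial 300deg base expected",(proj("scene",[*q,.04])-[240,160])*k, "seen 229,277")
print("held base expected if at ee",(proj("scene",[.4843,.0432,.132])-[240,160])*k)
E
```

```text
held base [0.47960317 0.05218645 0.132     ] ee [0.48529168 0.04054484 0.16138562]
cup rim expected crop [152.796  201.9192]
vial 240deg base expected [153.9384 268.7496] seen 156,254
vial 300deg base expected [226.4808 293.3112] seen 229,277
held base expected if at ee [149.0832 136.2312]
```

```bash
python3 -m creep '[[0,0.002,0.01,0,0],[0,0.002,0.03,0,0],[0,0.002,0.05,0,0],[0,0.002,0.065,0,0],[0,0.002,0.065,0,0]]'
python3 -m creep '[[0,0,0,0,0],[0,0,0,0,0]]'
python3 - <<'E'
from h import *
rel([*car(-.072,0),.069]);rel([*car(-.072,0),.069])
crop("scene",245,175,100,75,8,"pics/f1.png")
E
```

```text
t: 6.8
ee_pos: [0.4856, 0.0402, 0.0939]
tcp_rot: [0.659, 0.752, -0.002, -0.002]
ft_force: [0.4, -0.2, -0.8]
finger_gap: 0.0272
finger_force: 12.0
t: 6.97
ee_pos: [0.4881, 0.0409, 0.0972]
tcp_rot: [0.658, 0.753, 0.0, 0.0]
ft_force: [-0.3, -1.1, -0.3]
finger_gap: 0.0274
finger_force: 12.0
t 6.97 ee [0.4881 0.0409 0.0972] tool shift [ 0.0039 -0.0016  0.0282] turn -0.0 gap 0.0274 F [-0.3 -1.1 -0.3] 12.0 tilt 0.04
t 6.97 ee [0.4881 0.0409 0.0972] tool shift [ 0.0039 -0.0016  0.0282] turn -0.0 gap 0.0274 F [-0.3 -1.1 -0.3] 12.0 tilt 0.04
```

View pics/f1.png

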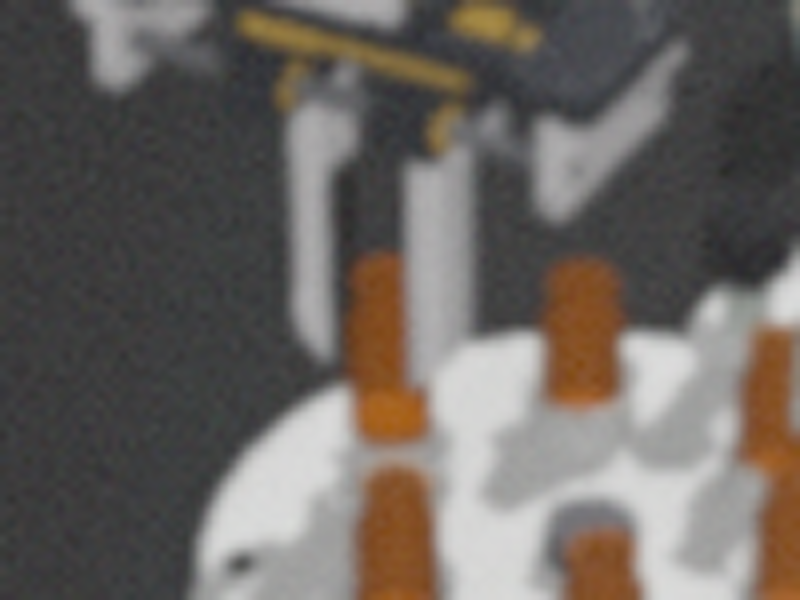

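The vial (columns 358–427) sits centred over the cup rim (about 350–440, row 455). I'll lower it in small steps and watch the force.

```bash
python3 -m creep '[[0.002,-0.001,0,0,0],[0.002,-0.001,0.004,0,0],[0.002,-0.001,0.008,0,0],[0.002,-0.001,0.012,0,0],[0.002,-0.001,0.012,0,0]]'
python3 -m creep '[[0,0,0.004,0,0],[0,0,0.007,0,0],[0,0,0.007,0,0]]'
python3 -c "
from h import *
rel([*car(-.072,0),.069])"
```

```text
t: 7.43
ee_pos: [0.4859, 0.0438, 0.0843]
tcp_rot: [0.658, 0.753, -0.0, -0.0]
ft_force: [-0.7, -0.1, -0.1]
finger_gap: 0.0274
finger_force: 12.0
t: 7.68
ee_pos: [0.4865, 0.0436, 0.0775]
tcp_rot: [0.658, 0.753, -0.0, 0.0]
ft_force: [0.5, 0.1, -0.6]
finger_gap: 0.0275
finger_force: 12.0
t 7.68 ee [0.4865 0.0436 0.0775] tool shift [ 0.001  -0.0003  0.0085] turn 0.002 gap 0.0275 F [ 0.5  0.1 -0.6] 12.0 tilt 0.02
```

```bash
python3 -m creep '[[0,0,0.003,0,0],[0,0,0.006,0,0],[0,0,0.008,0,0],[0,0,0.008,0,0]]'
python3 -m creep '[[0,0,0.001,0,0],[0,0,0.002,0,0],[0,0,0.002,0,0]]'
```

```text
t: 8.02
ee_pos: [0.4864, 0.0436, 0.0696]
tcp_rot: [0.658, 0.753, -0.0, 0.0]
ft_force: [1.3, -0.0, -0.3]
finger_gap: 0.0275
finger_force: 12.0
t: 8.27
ee_pos: [0.4864, 0.0437, 0.0686]
tcp_rot: [0.658, 0.753, 0.0, -0.0]
ft_force: [-0.1, -1.7, 6.8]
finger_gap: 0.0275
finger_force: 12.0
```

The vial touched the floor at the expected height. I'll release it.

```bash
python3 -m creep '[[0,0,-0.001,0,48],[0,0,-0.001,0,48],[0,0,-0.001,0,48],[0,0,-0.001,0,48],[0,0,-0.001,0,48]]'
python3 -m creep '[[0,0,0,0,48],[0,0,0,0,48],[0,0,-0.015,0,48],[0,0,-0.035,0,48],[0,0,-0.06,0,48]]'
python3 -m creep '[[0,0,-0.04,0,48],[0,0,-0.075,0,48],[0,0,-0.075,0,48]]'
python3 - <<'E'
from h import *
rel([*car(0,.113),.15])
crop("scene",245,175,100,75,8,"pics/g1.png")
E
```

```text
t: 8.68
ee_pos: [0.4861, 0.0439, 0.0688]
tcp_rot: [0.658, 0.753, -0.0, -0.0]
ft_force: [-0.9, 0.4, 0.1]
finger_gap: 0.0452
finger_force: 0.0
t: 9.1
ee_pos: [0.4852, 0.0436, 0.1287]
tcp_rot: [0.658, 0.753, -0.001, -0.001]
ft_force: [-0.1, 0.6, 0.2]
finger_gap: 0.0448
finger_force: 0.0
t: 9.35
ee_pos: [0.4903, 0.0436, 0.2096]
tcp_rot: [0.658, 0.753, 0.004, 0.003]
ft_force: [0.1, -0.7, -0.4]
finger_gap: 0.0452
finger_force: 0.0
t 9.35 ee [0.4903 0.0436 0.2096] tool shift [0.1144 0.0674 0.0604] turn 0.001 gap 0.0452 F [ 0.1 -0.7 -0.4] 0.0 tilt 0.62
```

View pics/g1.png

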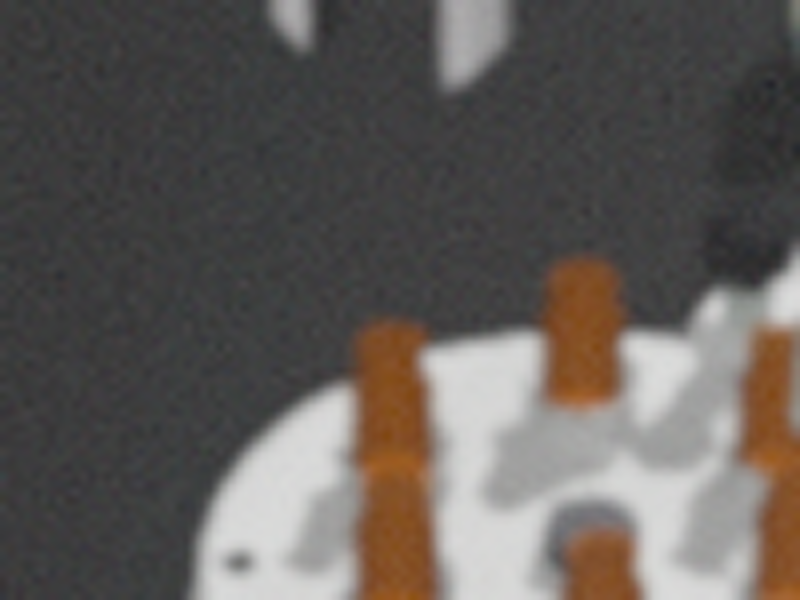

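The vial stands upright in its cup at the same level as its neighbours. Next I'll go over the knob.

```bash
python3 -m creep '[[0.03,0.017,0,0,50],[0.06,0.034,0,0,50],[0.09,0.051,0,0,50],[0.114,0.066,0.01,0,50],[0.114,0.066,0.04,0,50]]'
python3 -m creep '[[0,0,0.0,0,50],[0,0,0,0,50],[0,0,0,0,50]]'
python3 - <<'E'
from h import *
rel([*car(0,.113),.15]);
b=env.read_camera("scene")[:,:,::-1];a=env.read_camera("top")[:,:,::-1]
c=lambda i,x,y,w,h,k:cv2.resize(i[y:y+h,x:x+w],None,fx=k,fy=k,interpolation=cv2.INTER_CUBIC)
cv2.imwrite("pics/k1.png",np.hstack([c(b,305,170,65,80,6),c(a,225,210,65,80,6)]))
k=car(0,.113)
for n,o in(("scene",(305,170)),("top",(225,210))): print(n,"knob top exp",(proj(n,[*k,.107])-o)*6,"tcp",(proj(n,env.get_state()["ee_pos"])-o)*6)
E
```

```text
t: 9.82
ee_pos: [0.5404, 0.1737, 0.165]
tcp_rot: [0.655, 0.756, 0.005, 0.001]
ft_force: [1.4, -0.1, -0.5]
finger_gap: 0.0468
finger_force: 0.0
t: 10.07
ee_pos: [0.5361, 0.1642, 0.164]
tcp_rot: [0.659, 0.753, -0.001, -0.0]
ft_force: [0.2, -0.3, 0.8]
finger_gap: 0.0471
finger_force: 0.0
t 10.07 ee [0.5361 0.1642 0.164 ] tool shift [0.0011 0.0065 0.014 ] turn -0.0 gap 0.0471 F [ 0.2 -0.3  0.8] 0.0 tilt 0.08
scene knob top exp [198.  190.2] tcp [189.6  75.6]
top knob top exp [190.8 254.4] tcp [170.4 252.6]
```

View pics/k1.png

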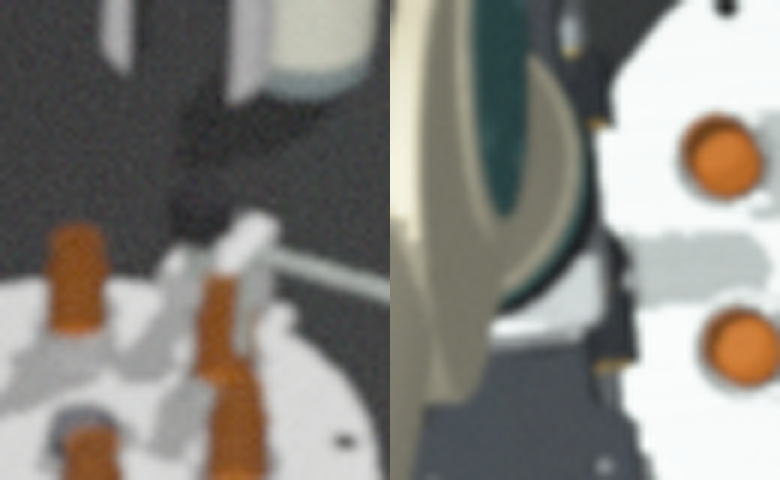

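The knob is at scene crop (200,200), which agrees with the model to within 2 px, and it is between the finger planes. I'll align and descend.

```bash
python3 -m creep '[[0.001,0.006,0,0,60],[0.001,0.006,0.01,0,60],[0.001,0.006,0.025,0,60],[0.001,0.006,0.035,0,60],[0.001,0.006,0.035,0,60]]'
python3 -c "
from h import *
rel([.542,.1657,.078])"
```

```text
t: 10.58
ee_pos: [0.5407, 0.167, 0.1269]
tcp_rot: [0.658, 0.753, -0.002, -0.001]
ft_force: [0.3, 0.1, -0.8]
finger_gap: 0.0566
finger_force: 0.0
t 10.58 ee [0.5407 0.167  0.1269] tool shift [-0.0014  0.0013  0.0489] turn 0.001 gap 0.0566 F [ 0.3  0.1 -0.8] 0.0 tilt 0.22
```

```bash
python3 -m creep '[[-0.001,0.001,0.01,0,60],[-0.001,0.001,0.02,0,60],[-0.001,0.001,0.03,0,60],[-0.001,0.001,0.04,0,60],[-0.001,0.001,0.048,0,60]]'
python3 -m creep '[[0,0,0,0,60],[0,0,0,0,60]]'
python3 -c "
from h import *
rel([.542,.1657,.078])"
```

```text
t: 11.0
ee_pos: [0.5429, 0.1665, 0.0796]
tcp_rot: [0.658, 0.753, -0.0, -0.0]
ft_force: [0.0, 1.3, -0.8]
finger_gap: 0.0567
finger_force: 0.0
t: 11.17
ee_pos: [0.543, 0.1664, 0.0804]
tcp_rot: [0.658, 0.753, -0.001, -0.0]
ft_force: [0.6, 0.2, 0.4]
finger_gap: 0.0565
finger_force: 0.0
t 11.17 ee [0.543  0.1664 0.0804] tool shift [-0.0006 -0.0011  0.0024] turn 0.001 gap 0.0565 F [0.6 0.2 0.4] 0.0 tilt 0.07
```

```bash
python3 -m creep '[[0,-0.001,0.003,0,60],[0,-0.001,0.003,0,0],[0,-0.001,0.003,0,0],[0,-0.001,0.003,0,0],[0,-0.001,0.003,0,0]]' 15
python3 -m creep '[[0,0,0,0,0],[0,0,0,0,0],[0,0,0,0,0]]' 45
python3 -c "
from h import *
rel([.542,.1657,.095])"
```

```text
t: 11.58
ee_pos: [0.5425, 0.1665, 0.0783]
tcp_rot: [0.658, 0.753, 0.0, 0.0]
ft_force: [0.7, 0.9, -0.7]
finger_gap: 0.0334
finger_force: 0.0
t: 11.83
ee_pos: [0.5438, 0.1667, 0.0784]
tcp_rot: [0.658, 0.753, 0.001, 0.001]
ft_force: [3.7, 1.1, -0.3]
finger_gap: 0.0288
finger_force: 45.0
t 11.83 ee [0.5438 0.1667 0.0784] tool shift [-0.0007 -0.0018 -0.0166] turn 0.002 gap 0.0288 F [ 3.7  1.1 -0.3] 45.0 tilt 0.16
```

```bash
python3 -m creep '[[0,0,-0.003,0,0],[0,0,-0.006,0,0],[0,0,-0.009,0,0],[0,0,-0.012,0,0],[0,0,-0.012,0,0]]' 55
python3 -c "
from h import *
rel([.542,.1657,.095])"
```

```text
t: 12.25
ee_pos: [0.5437, 0.1667, 0.0895]
tcp_rot: [0.658, 0.753, 0.001, 0.001]
ft_force: [6.6, 0.6, -12.5]
finger_gap: 0.0286
finger_force: 55.0
t 12.25 ee [0.5437 0.1667 0.0895] tool shift [-0.0007 -0.0018 -0.0055] turn 0.002 gap 0.0286 F [  6.6   0.6 -12.5] 55.0 tilt 0.15
```

```bash
python3 -m creep '[[0,0,-0.002,0,0],[0,0,-0.004,0,0],[0,0,-0.005,0,0],[0,0,-0.005,0,0]]' 60
python3 -m creep '[[0,0,0,0,0],[0,0,0,0,0],[0,0,0,0,0],[0,0,0,0,0]]'
```

```text
t: 12.58
ee_pos: [0.5437, 0.1666, 0.0935]
tcp_rot: [0.658, 0.753, 0.001, 0.001]
ft_force: [7.4, 2.2, -16.7]
finger_gap: 0.0281
finger_force: 60.0
t: 12.92
ee_pos: [0.5437, 0.1667, 0.0935]
tcp_rot: [0.658, 0.753, 0.001, 0.001]
ft_force: [7.5, 2.4, -17.3]
finger_gap: 0.0284
finger_force: 60.0
```

The plunger is at its stop: the knob rose 15 mm and the force is above the spring's 14 N. One last look before handing in.

```bash
python3 -c "
from h import *
crop('scene',255,180,130,110,5,'pics/z.png')"
```

```text
(no output)
```

View pics/z.png

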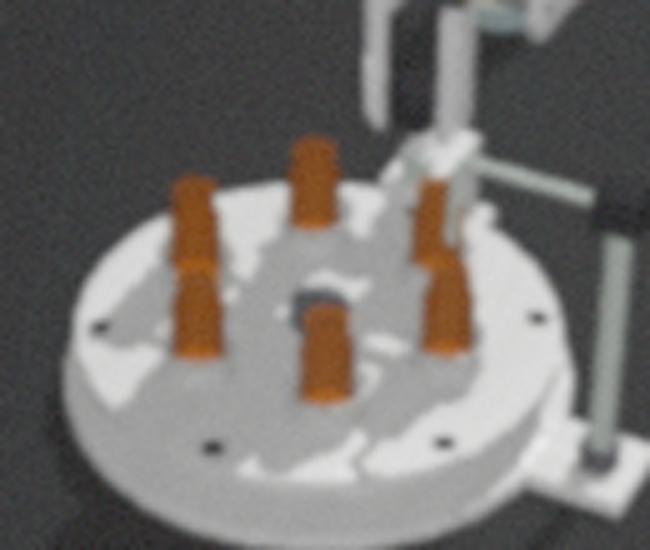

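All six vials stand upright, the index holes on the dial are where they were, and the knob is held between the fingers at about (410,90).

```bash
python3 -c "
from bench import env
print(env.finish_job())"
```

```text
the job is handed in; nothing more can be done
None
```

I've handed the job in: the loose vial stands upright and released in the cup that was empty, and the gripper is holding the plunger up at its stop (about 15 mm), with the dial not turned; no pass/fail result was returned.

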